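# Build the sieve stack

### The job

Build the sieve stack on the receiving pan, one piece at a time from the bottom up: first the fine round sieve, then the coarse round sieve, then the lid, each seated fully down and level in the piece below it. The square-framed sieve does not nest with these: set it upright, flat on the floor of the shallow tray, at any time. Leave the bottle, the eraser and the tally counter where they are.

Things in the scene. Friction and masses are not known exactly. Their poses are not given: they have to be found in the camera images.
- fine_sieve: Round steel sieve, close mesh that looks like a darker, closed disc. 42 mm tall. Origin: centre of the underside, z up. Lowest 8 mm: tapered skirt (44 mm diameter at the bottom, 52 at its top) that nests in the rim below with 1.5 mm play all round. Above it the frame, 60 mm outside, 55 inside, whose shoulder rests on that rim; mesh about 10 mm above the origin. About 0.11 kg.
- coarse_sieve: Round steel sieve of the same shape and size as the fine one (60 mm diameter, 42 mm tall, 8 mm skirt), but with an open mesh of 12.5 mm squares that one sees through. Origin: centre of the underside, z up. Seated in the fine sieve, its origin is 34 mm above the fine sieve's. About 0.11 kg.
- square_sieve: Square-framed steel sieve, 56 x 56 mm outside, 42 mm tall, with an open mesh of 8.5 mm squares; no skirt, so it fits none of the round pieces. Origin: centre of the underside; x and y are square to its sides, z up. Grip it across two opposite sides. About 0.12 kg.
- sieve_lid: Round steel lid, 60 mm diameter, with a black upright grip. Origin: centre of the underside, z up. Lowest 8 mm: skirt as on the round sieves; cover plate from 8 to 14 mm; grip from 14 to 46 mm, a cylinder of 22 mm diameter with a 28 mm wide foot 4 mm high. Seated in the coarse sieve, its origin is 34 mm above that sieve's. About 0.10 kg.
- receiver: Receiving pan: round steel pan with a solid floor, 60 mm outside and 55 mm inside diameter, fixed in the middle of a grey square base of 96 x 96 mm and 18 mm height. Origin: centre of the underside on the bench, z up. The pan's rim is 44 mm above the origin. Fixed to the bench.
- pan_rim (a point): Centre of the pan's mouth, level with its rim, 44 mm above the bench. The fine sieve when seated has its origin 8 mm below this point. Mind the fixed microscope left of and behind the work: 350 mm tall, from x = 0.54 m on, y = 0.07 to 0.23 m; the desk lamp stands left of it.
- tray: Shallow white square tray, 100 x 100 mm, 12 mm high, walls and floor 3 mm thick (inside 94 x 94 mm). Origin: centre of the underside, z up. Fixed to the bench.
- oil_bottle: Bystander: small white bottle with a red cap and a yellow label, 26 mm diameter, 50 mm tall, standing. Origin: centre of its underside.
- eraser: Bystander: blue and white eraser, 19 x 42 x 12 mm, lying flat. Origin: centre of its underside.
- tally_counter: Bystander: white hand tally counter, 29 x 42 mm and 45 mm tall, standing. Origin: centre of its underside.
Not all that is in view belongs to the job. Of the things that look like the receiver, the larger one is meant. What is shaped like the coarse_sieve but blue is not meant.

How it is judged:
On the way, in this order (a step that is already met when the one before it is completed fails the run):
1. the fine sieve is seated in the receiving pan (horizontal distance between fine_sieve and pan_rim below 0.004 m and z of fine_sieve in the frame of pan_rim between -0.0105 and -0.0055 m and angle between fine_sieve's own z axis and vertical below 0.06 rad), for 0.2 s.
2. then the coarse sieve is seated in the fine sieve (all of step 1 and horizontal distance between coarse_sieve and fine_sieve below 0.004 m and z of coarse_sieve in the frame of fine_sieve between 0.0315 and 0.0365 m and angle between coarse_sieve's own z axis and vertical below 0.06 rad), for 0.2 s.
3. then the lid is seated in the coarse sieve (all of step 2 and horizontal distance between sieve_lid and coarse_sieve below 0.004 m and z of sieve_lid in the frame of coarse_sieve between 0.0315 and 0.0365 m and angle between sieve_lid's own z axis and vertical below 0.06 rad), for 0.2 s.
At the end, for the whole second after the job is handed in: Fine sieve in the pan, coarse in fine, lid in coarse: each within 4 mm of centred, 2.5 mm of fully seated height, 0.06 rad of level. Square sieve upright and flat on the tray floor (centre within 26 mm, height 2.5 mm, 0.06 rad). All released and at rest (all of step 3 and horizontal distance between square_sieve and tray below 0.026 m and z of square_sieve in the frame of tray between 0.0005 and 0.0055 m and angle between square_sieve's own z axis and vertical below 0.06 rad and linear speed of each of fine_sieve, coarse_sieve, square_sieve, sieve_lid below 0.01 m/s and contact force between each of fine_sieve, coarse_sieve, square_sieve, sieve_lid and the fingers below 0.05 N); the robot touches nothing.
It fails at once if the bottle is moved more than 30 mm (distance of oil_bottle from where it was at the start of the episode above 0.03 m).
It fails at once if the eraser is moved more than 30 mm (distance of eraser from where it was at the start of the episode above 0.03 m).
It fails at once if the tally counter is moved more than 30 mm (distance of tally_counter from where it was at the start of the episode above 0.03 m).
It also fails if it takes over 128 s, if anything falls off the work surface, if the arm or the gripper's body presses on something with over 40 N, if the wrist force passes 120 N, or if a joint passes its speed limit or range.

### The arm

A 6-joint arm with a two-finger parallel gripper is mounted at the origin on a cart in front of the work surface, level with it; the furniture and walls round the work are solid. World frame = base frame: x ahead of the robot, y to its left, z up, the work surface at z = 0. Lengths are in m, angles in rad, forces in N, time in s.
With the tool pointing down it reaches from about 0.35 to 0.975 m from the base axis. Payload 4.9 kg.
Tool frame: the origin (TCP) lies midway between the tips of the shut fingers; the grasp point (between the pads) lies 19 mm behind it; z points along the fingers, y is the line along which they close (so a half turn about z gives the same grasp; the last joint's range is limited). The gripper opens to 85 mm and grips with 20 to 120 N. Pads are 22 mm wide; open, the fingers measure 114 mm over their backs; the gripper's body (76 mm by 85 mm) begins 54 mm behind the grasp point. The pads swing forward as they close: fully open they stand 13 mm farther back than shut.
Start: joints at [1.191, 0.053, 1.613, -0, 1.476, -0.119], TCP at [0.161, 0.604, 0.231] pointing down, gripper open.
Joint ranges: [-3.01, 3.01], [-1.01, 2.22], [0.06, 2.58], [-1.02, 4.17], [0.09, 2.62], [-3.14, 3.14]. Speed limits (rad/s): [2.57, 2.57, 3.14, 3.14, 3.14, 3.14].

### API

Orientations are given as a rotation vector (axis times angle).
In Python, from station import ctrl gives the robot as it stands.
- The arm moves only by the shell command python3 -m handwheel 'ROWS' [FORCE]. ROWS is JSON, a list of rows, each an object with "gripper": the gripper command: -1 is fully open, 1 is shut, values between are in proportion; "offset": the shift along the tool's x, y, z in mm, a list of three; "rotation": the turn, a rotation vector about the tool's x, y, z in rad, a list of three. A call has exactly 8 rows; each row is the pose to reach, as a shift and turn from the pose commanded when the call began, along the tool's axes at that moment; what a row does not reach only later rows make up. A row lasts 1/8 s, in which the tool goes at most 62.5 mm and 10.7 degrees, less where a joint would pass 70% of its speed; a pose out of reach is approached as far as the arm can. A call with a gripper value outside its range is refused whole. The fingers move at their own pace and stop on an object; FORCE is the grip in N (left out, the last holds). Time passes only in rows, so rows that repeat a pose let the fingers close, or fill a call up. It gives the time, the measured TCP pose, the force, the opening and the grip force at its end, in the units of the state.
- ctrl.get_obs(): the state, without advancing time (a new reading comes with each control period).
- ctrl.get_image(name): name is "scene" or "top"; returns a dict with "image" (384x512x3 uint8, red, green, blue), "fovy" (degrees; the focal length in pixels is half the picture's height over the tangent of half this angle, whatever the lens; pixels are square), "cx", "cy" (the principal point, pixels), "xyz" and "attitude" of the camera in the world. Camera axes: x right, y up, looking along -z (the intrinsics and any distortion apply to the point x, -y, -z); pixel columns grow to the right and rows downward; lengths in m; the calibration is good to about 2 mm. A picture is of the moment at which its call begins. There is no depth.
- ctrl.finish_job(): hands the job in; it is judged then, once.
The state is a dict: "t": time; "q": joint angles; "dq": joint speeds; "effort": joint torques, N m; "tool_pos": TCP position; "tool_rot": TCP orientation; "contact_force": force on the tool from outside, world axes, zero at the start; "wrist_torque": the same for the moment, N m; "opening": finger opening in m; "grip_force": force on a finger pad.
Only numpy, scipy, OpenCV 4.12 (cv2) and the standard library are available. Lean on these libraries where they do the work, as an engineer would, in place of code of your own. Each camera call takes 0.05 s, during which the arm holds its last target. There are 200 camera calls.

## Working session

There is one attempt and no reset: what is moved stays moved. The work goes in short steps, Python scripts to look and compute and a shell command to move; the robot and the scene stay as the last step left them, time stands still between calls to the robot, and variables do not carry over. Pictures are saved under pics/ and viewed, at most 14 in all, crops included, and the job is handed in when it is done.

```bash
ls; mkdir -p pics; python3 - <<'E'
from station import ctrl
import cv2
for n in("scene","top"):
    d=ctrl.get_image(n); im=d["image"]; cv2.imwrite(f"pics/{n}0.png",im[:,:,::-1])
    print(n,{k:v for k,v in d.items() if k!="image"})
o=ctrl.get_obs();print(o)
E
```

```text
pics
scene {'fovy': 49.92012532322168, 'cx': 253.72079732169283, 'cy': 188.45882180747296, 'xyz': array([ 0.07477429, -0.92636961,  1.03558044]), 'attitude': array([ 0.80493727, -0.21262775, -0.50893845])}
top {'fovy': 43.23599176446997, 'cx': 254.2289888766552, 'cy': 193.31452518867087, 'xyz': array([ 0.44363816, -0.02441325,  1.7742386 ]), 'attitude': array([ 0.09348844, -0.06450395, -1.55199738])}
{'t': 0.1, 'q': array([ 1.19099144e+00,  5.32807284e-02,  1.61417699e+00,  8.44442733e-06,
        1.47599784e+00, -1.18989874e-01]), 'dq': array([ 0.00067791, -0.0007283 , -0.00116501,  0.00086216,  0.00173655,
        0.00047906]), 'effort': array([ 2.27516462e-04, -3.94902313e+01, -3.71364641e+01, -1.72027403e-04,
        3.87589331e-03,  1.07532568e-05]), 'tool_pos': array([0.16094548, 0.60333067, 0.2301801 ]), 'tool_rot': array([-4.08467285e-01, -3.11445194e+00,  2.83202628e-03]), 'contact_force': array([ 0.40755053, -0.64816736, -0.61388338]), 'wrist_torque': array([-0.04378228, -0.04474665,  0.02906516]), 'grip_force': 0.0, 'opening': 0.08527455331665758}
```

View pics/scene0.png

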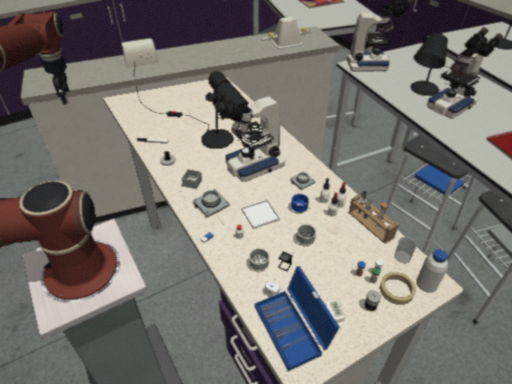

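View pics/top0.png

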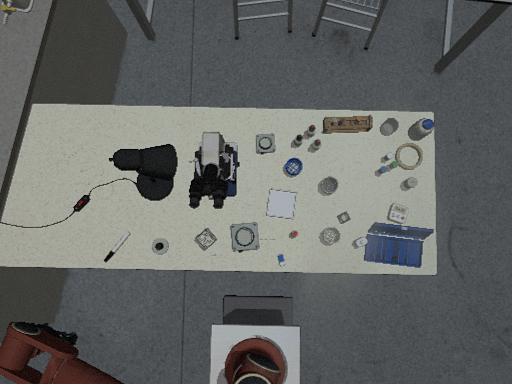

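```bash
cat > h.py <<'E'
import numpy as np, cv2
from station import ctrl
from scipy.spatial.transform import Rotation as R
def cam(n):
    d=ctrl.get_image(n); d["f"]=192/np.tan(np.radians(d["fovy"]/2)); d["R"]=R.from_rotvec(d["attitude"]).as_matrix(); return d
def ray(d,u,v):
    r=d["R"]@np.array([(u-d["cx"])/d["f"],-(v-d["cy"])/d["f"],-1]); return d["xyz"],r
def onz(d,u,v,z):
    o,r=ray(d,u,v); return o+r*(z-o[2])/r[2]
def proj(d,p):
    c=d["R"].T@(np.asarray(p)-d["xyz"]); return np.array([d["cx"]+d["f"]*c[0]/-c[2], d["cy"]-d["f"]*c[1]/-c[2]])
def tri(d1,p1,d2,p2):
    A=[];b=[]
    for d,p in((d1,p1),(d2,p2)):
        o,r=ray(d,*p); r=r/np.linalg.norm(r); P=np.eye(3)-np.outer(r,r); A.append(P); b.append(P@o)
    x,res,_,_=np.linalg.lstsq(np.vstack(A),np.hstack(b),rcond=None); return x,np.sqrt(res)
def crop(d,u,v,w,s):
    return cv2.resize(d["image"][v-w:v+w,u-w:u+w,::-1],(s,s),interpolation=cv2.INTER_CUBIC)
E
python3 - <<'E'
from h import *
a=cam("scene");b=cam("top")
s=[(306,235),(259,260),(192,179),(210,203),(168,158),(260,214)]
t=[(328,186),(330,236),(206,239),(245,237),(160,247),(282,204)]
cv2.imwrite("pics/c1.png",np.vstack([np.hstack([crop(d,*p,20,260) for p in q]) for d,q in((a,s[:3]),(b,t[:3]))]))
cv2.imwrite("pics/c2.png",np.vstack([np.hstack([crop(d,*p,20,260) for p in q]) for d,q in((a,s[3:]),(b,t[3:]))]))
for p,q in zip(s,t): print(p,q,onz(a,*p,.03).round(3),onz(b,*q,.03).round(3),tri(a,p,b,q))
E
```

```text
(306, 235) (328, 186) [ 0.652 -0.264  0.03 ] [ 0.651 -0.257  0.03 ] (array([ 0.65380446, -0.25891954,  0.02310502]), array([0.00355589]))
(259, 260) (330, 236) [ 0.473 -0.271  0.03 ] [ 0.471 -0.264  0.03 ] (array([ 0.47299   , -0.26627841,  0.02345825]), array([0.00323364]))
(192, 179) (206, 239) [0.453 0.172 0.03 ] [0.452 0.18  0.03 ] (array([0.45384931, 0.17980273, 0.02341161]), array([0.00258183]))
(210, 203) (245, 237) [0.454 0.025 0.03 ] [0.462 0.04  0.03 ] (array([0.46128274, 0.04063489, 0.01296741]), array([0.00104224]))
(168, 158) (160, 247) [0.424 0.334 0.03 ] [0.421 0.344 0.03 ] (array([0.42371545, 0.34471707, 0.02265586]), array([0.00492921]))
(260, 214) (282, 204) [ 0.575 -0.11   0.03 ] [ 0.583 -0.091  0.03 ] (array([ 0.58477334, -0.09238058,  0.00909488]), array([0.00057214]))
```

View pics/c1.png

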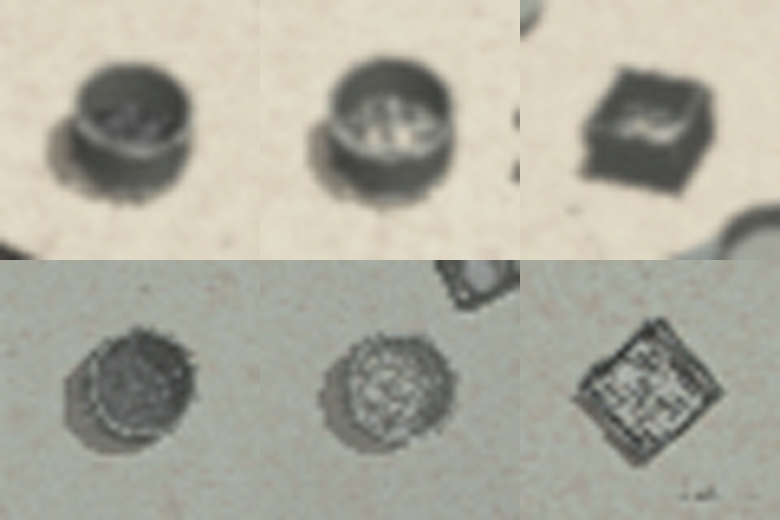

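View pics/c2.png

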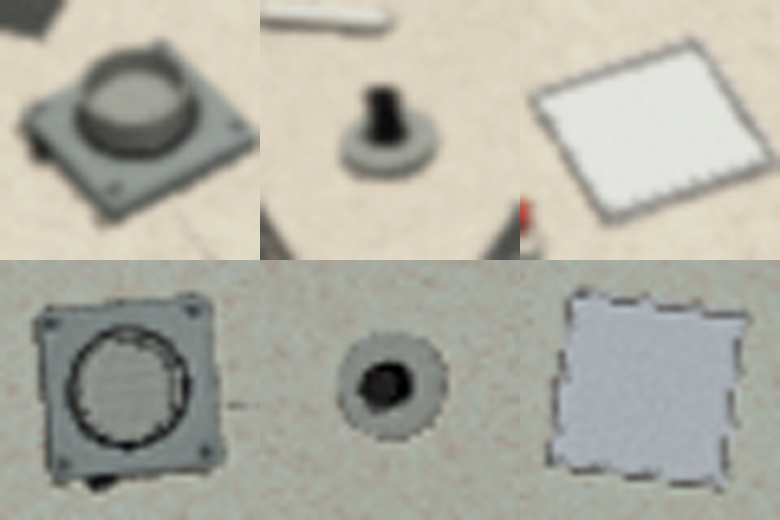

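```bash
python3 - <<'E'
from h import *
a=cam("scene");b=cam("top")
L={"fine":((305.8,231.3),(329.2,184.3),.042),"coarse":((258.6,256),(331.3,235),.042),"pan":((210.6,197.1),(244.3,236.2),.044),
"lid":((167.2,159),(159.8,245.9),.014),"sq":(None,(205.3,238.8),.03),"tray":((260.1,213.6),(281.4,203.4),.006)}
for k,(p,q,z) in L.items():
    if p: print(k,onz(a,*p,z).round(4),onz(b,*q,z).round(4),tri(a,p,b,q)[0].round(4))
    else: print(k,onz(b,*q,z).round(4))
o=ctrl.get_obs(); T=R.from_rotvec(o["tool_rot"]).as_matrix(); print(T.round(4)); p=o["tool_pos"]
for n,t in (("fine",(.653,-.26,.15)),): print(T.T@(np.array(t)-p)*1000)
c=np.array([[657,318],[722,388],[640,467],[575,395]]);w=np.array([onz(b,206-20.5+(x-520)/6.5,239-20.5+(y-260)/6.5,.04)[:2] for x,y in c])
e=np.roll(w,-1,0)-w; print("sq edges",np.linalg.norm(e,axis=1),np.degrees(np.arctan2(e[:,1],e[:,0]))%90)
c=np.array([[577,290],[747,317],[722,488],[550,463]]);w=np.array([onz(b,282-20.5+(x-520)/6.5,204-20.5+(y-260)/6.5,.012)[:2] for x,y in c])
e=np.roll(w,-1,0)-w; print("tray edges",np.linalg.norm(e,axis=1),np.degrees(np.arctan2(e[:,1],e[:,0]))%90)
E
```

```text
fine [ 0.6539 -0.2595  0.042 ] [ 0.6556 -0.2594  0.042 ] [ 0.6551 -0.2592  0.0411]
coarse [ 0.4745 -0.2659  0.042 ] [ 0.4743 -0.2673  0.042 ] [ 0.474  -0.267   0.0436]
pan [0.4635 0.0365 0.044 ] [0.4644 0.0418 0.044 ] [0.465  0.0417 0.0388]
lid [0.4248 0.3498 0.014 ] [0.4243 0.3486 0.014 ] [0.4243 0.3484 0.0152]
sq [0.4528 0.1822 0.03  ]
tray [ 0.588  -0.0886  0.006 ] [ 0.5868 -0.0901  0.006 ] [ 0.5868 -0.0901  0.008 ]
[[-9.662e-01  2.578e-01 -3.000e-04]
 [ 2.578e-01  9.662e-01 -7.000e-04]
 [ 1.000e-04 -7.000e-04 -1.000e+00]]
[-697.98172058 -707.5578279    81.3358588 ]
sq edges [0.05272651 0.06207885 0.05342469 0.06149547] [44.32162434 45.02257581 43.70091576 44.38162683]
tray edges [0.09665582 0.09717111 0.09707841 0.09862933] [81.84468901 82.28665514 82.70673028 82.0410054 ]
```

```bash
python3 -m handwheel '[{"gripper":-1,"offset":[-39,-46,0],"rotation":[0,0,-0.1]},{"gripper":-1,"offset":[-78,-92,0],"rotation":[0,0,-0.2]},{"gripper":-1,"offset":[-117,-138,0],"rotation":[0,0,-0.261]},{"gripper":-1,"offset":[-156,-184,0],"rotation":[0,0,-0.261]},{"gripper":-1,"offset":[-195,-230,0],"rotation":[0,0,-0.261]},{"gripper":-1,"offset":[-234,-276,0],"rotation":[0,0,-0.261]},{"gripper":-1,"offset":[-273,-322,0],"rotation":[0,0,-0.261]},{"gripper":-1,"offset":[-310,-368,0],"rotation":[0,0,-0.261]}]' 40
```

```text
t: 1.3
tool_pos: [0.3663, 0.1666, 0.2316]
tool_rot: [-0.001, 3.14, 0.001]
contact_force: [1.2, -0.2, -0.5]
opening: 0.0853
grip_force: 0.0
```

```bash
python3 -m handwheel '[{"gripper":-1,"offset":[-34,-50,0],"rotation":[0,0,0]},{"gripper":-1,"offset":[-68,-100,0],"rotation":[0,0,0]},{"gripper":-1,"offset":[-102,-150,20],"rotation":[0,0,0]},{"gripper":-1,"offset":[-136,-200,40],"rotation":[0,0,0]},{"gripper":-1,"offset":[-170,-250,60],"rotation":[0,0,0]},{"gripper":-1,"offset":[-204,-300,75],"rotation":[0,0,0]},{"gripper":-1,"offset":[-238,-350,90],"rotation":[0,0,0]},{"gripper":-1,"offset":[-270,-400,100],"rotation":[0,0,0]}]'
python3 -m handwheel '[{"gripper":-1,"offset":[-10,-14,0],"rotation":[0,0,0]},{"gripper":-1,"offset":[-19,-26,20],"rotation":[0,0,0]},{"gripper":-1,"offset":[-19,-26,20],"rotation":[0,0,0]},{"gripper":-1,"offset":[-19,-26,20],"rotation":[0,0,0]},{"gripper":-1,"offset":[-19,-26,20],"rotation":[0,0,0]},{"gripper":-1,"offset":[-19,-26,20],"rotation":[0,0,0]},{"gripper":-1,"offset":[-19,-26,20],"rotation":[0,0,0]},{"gripper":-1,"offset":[-19,-26,20],"rotation":[0,0,0]}]'
python3 - <<'E'
from h import *
a=cam("scene");b=cam("top")
cv2.imwrite("pics/f1.png",np.hstack([crop(a,305,220,40,400),crop(b,330,186,35,400)]))
p=ctrl.get_obs()["tool_pos"];print(p,proj(a,p),proj(b,p))
E
```

```text
t: 2.3
tool_pos: [0.6361, -0.2325, 0.1303]
tool_rot: [0.0, -3.141, -0.001]
contact_force: [-0.3, 0.2, 0.4]
opening: 0.0854
grip_force: 0.0
t: 3.3
tool_pos: [0.6544, -0.2568, 0.1117]
tool_rot: [-0.001, 3.141, -0.0]
contact_force: [-0.2, 0.4, -0.2]
opening: 0.0853
grip_force: 0.0
[ 0.65437986 -0.25684429  0.11143457] [307.16648342 215.70689729] [331.20379094 182.23067715]
```

View pics/f1.png

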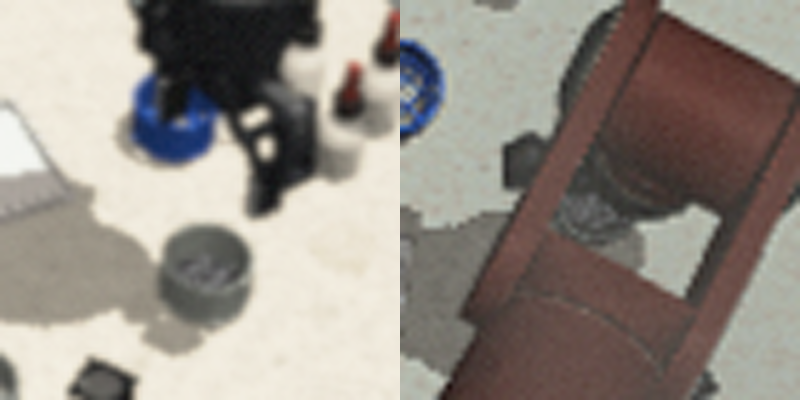

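```bash
python3 -m handwheel '[{"gripper":-1,"offset":[0,-3,30],"rotation":[0,0,0]},{"gripper":-1,"offset":[0,-3,60],"rotation":[0,0,0]},{"gripper":-1,"offset":[0,-3,85],"rotation":[0,0,0]},{"gripper":-1,"offset":[0,-3,105],"rotation":[0,0,0]},{"gripper":-1,"offset":[0,-3,105],"rotation":[0,0,0]},{"gripper":1,"offset":[0,-3,105],"rotation":[0,0,0]},{"gripper":1,"offset":[0,-3,105],"rotation":[0,0,0]},{"gripper":1,"offset":[0,-3,105],"rotation":[0,0,0]}]' 40
python3 -m handwheel '[{"gripper":1,"offset":[0,0,0],"rotation":[0,0,0]},{"gripper":1,"offset":[0,0,0],"rotation":[0,0,0]},{"gripper":1,"offset":[0,0,0],"rotation":[0,0,0]},{"gripper":1,"offset":[0,0,0],"rotation":[0,0,0]},{"gripper":1,"offset":[0,0,-30],"rotation":[0,0,0]},{"gripper":1,"offset":[0,0,-60],"rotation":[0,0,0]},{"gripper":1,"offset":[0,0,-90],"rotation":[0,0,0]},{"gripper":1,"offset":[0,0,-120],"rotation":[0,0,0]}]'
python3 - <<'E'
from h import *
a=cam("scene")
cv2.imwrite("pics/f2.png",crop(a,305,210,40,500))
p=ctrl.get_obs()["tool_pos"];print(p,proj(a,p))
E
```

```text
t: 4.4
tool_pos: [0.6558, -0.2606, 0.0087]
tool_rot: [-0.0, 3.138, -0.003]
contact_force: [0.6, -0.4, 4.4]
opening: 0.0598
grip_force: 43.5
t: 5.4
tool_pos: [0.6538, -0.2596, 0.1266]
tool_rot: [0.0, -3.14, -0.001]
contact_force: [0.3, -0.5, -1.4]
opening: 0.0597
grip_force: 43.6
[ 0.65627139 -0.26084729  0.13225023] [309.00151343 211.56957611]
```

View pics/f2.png

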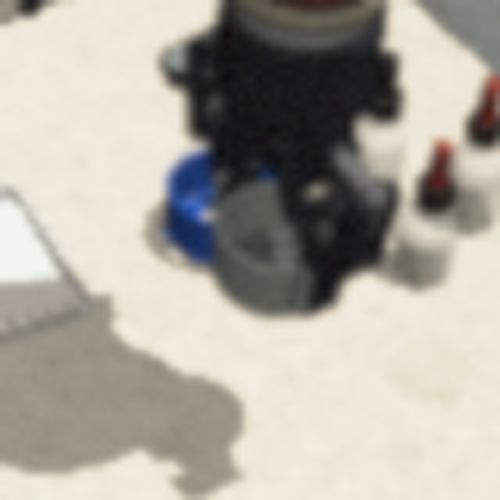

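```bash
python3 -m handwheel '[{"gripper":1,"offset":[30,48,0],"rotation":[0,0,0]},{"gripper":1,"offset":[60,96,0],"rotation":[0,0,0]},{"gripper":1,"offset":[90,144,0],"rotation":[0,0,0]},{"gripper":1,"offset":[120,190,0],"rotation":[0,0,0]},{"gripper":1,"offset":[150,235,0],"rotation":[0,0,0]},{"gripper":1,"offset":[175,275,0],"rotation":[0,0,0]},{"gripper":1,"offset":[191,301,15],"rotation":[0,0,0]},{"gripper":1,"offset":[191,301,30],"rotation":[0,0,0]}]'
python3 - <<'E'
from h import *
a=cam("scene");b=cam("top")
cv2.imwrite("pics/f3.png",np.hstack([crop(a,210,185,40,400),crop(b,245,225,35,400)]))
for i in range(3):
  p=ctrl.get_obs()["tool_pos"];print(p,proj(a,p)); cam("top")
E
```

```text
t: 6.45
tool_pos: [0.4619, 0.0424, 0.0951]
tool_rot: [0.005, -3.141, -0.0]
contact_force: [0.9, -0.7, -1.1]
opening: 0.0595
grip_force: 43.7
[0.461576   0.04104015 0.09381365] [208.31431749 185.93158   ]
[0.46262128 0.04065607 0.09501589] [208.61294065 185.62675174]
[0.46346155 0.04041958 0.09595904] [208.8443267  185.37425817]
```

View pics/f3.png

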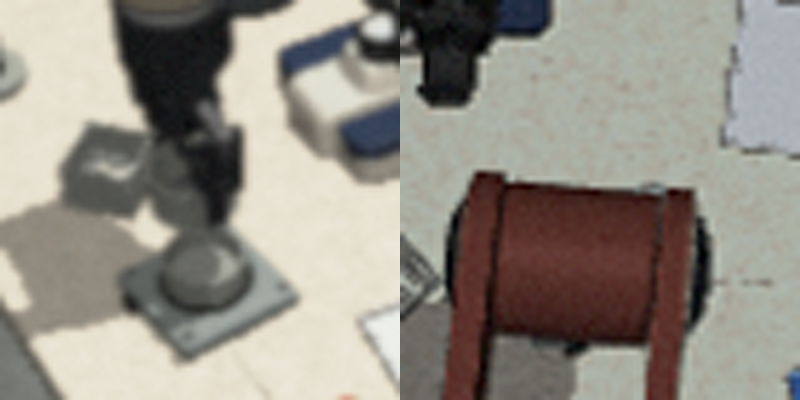

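```bash
python3 - <<'E'
from h import *
a=cam("scene");b=cam("top")
t=np.linspace(0,6.28,100)
for c in((.464,.0405),(.464,.0365),(.4644,.0418)):
  for d in(a,b):
    q=np.array([proj(d,(c[0]+.03*np.cos(s),c[1]+.03*np.sin(s),.044)) for s in t]); print(c,q.min(0),q.max(0))
# fine at its start for reference
q=np.array([proj(a,(.655+.03*np.cos(s),-.2594+.03*np.sin(s),.042)) for s in t]); print(q.min(0),q.max(0))
for i in range(3):
  print(ctrl.get_obs()["tool_pos"])
  cam("top")
E
```

```text
(0.464, 0.0405) [201.53383246 190.45289623] [218.87181586 202.46546495]
(0.464, 0.0405) [236.23163416 227.88382941] [253.07724219 244.80416693]
(0.464, 0.0365) [202.03254769 191.11801757] [219.39975053 203.17303493]
(0.464, 0.0365) [237.35398258 227.90370998] [254.20098302 244.82487757]
(0.4644, 0.0418) [201.47680629 190.19698175] [218.8032138  202.19328866]
(0.4644, 0.0418) [235.86936552 227.76496995] [252.71412975 244.68424796]
[296.6051453  224.14158454] [315.55961229 238.40030455]
[0.46426943 0.04032959 0.09708205]
[0.46424741 0.04041188 0.09713357]
[0.46409896 0.0405283  0.09705543]
```

```bash
python3 -m handwheel '[{"gripper":1,"offset":[-1,1,15],"rotation":[0,0,0]},{"gripper":1,"offset":[-1,1,28],"rotation":[0,0,0]},{"gripper":1,"offset":[-1,1,36],"rotation":[0,0,0]},{"gripper":1,"offset":[-1,1,41],"rotation":[0,0,0]},{"gripper":1,"offset":[-1,1,45],"rotation":[0,0,0]},{"gripper":1,"offset":[-1,1,48],"rotation":[0,0,0]},{"gripper":1,"offset":[-1,1,51],"rotation":[0,0,0]},{"gripper":1,"offset":[-1,1,51],"rotation":[0,0,0]}]'
```

```text
t: 7.95
tool_pos: [0.4649, 0.0426, 0.0459]
tool_rot: [-0.0, 3.14, 0.002]
contact_force: [0.1, 4.7, 1.0]
opening: 0.0594
grip_force: 43.9
```

```bash
python3 -m handwheel '[{"gripper":1,"offset":[0,1,1],"rotation":[0,0,0]},{"gripper":1,"offset":[0,1,2],"rotation":[0,0,0]},{"gripper":1,"offset":[0,1,3],"rotation":[0,0,0]},{"gripper":1,"offset":[0,1,3],"rotation":[0,0,0]},{"gripper":1,"offset":[0,1,3],"rotation":[0,0,0]},{"gripper":1,"offset":[0,1,3],"rotation":[0,0,0]},{"gripper":1,"offset":[0,1,3],"rotation":[0,0,0]},{"gripper":1,"offset":[0,1,3],"rotation":[0,0,0]}]'
```

```text
t: 8.95
tool_pos: [0.4649, 0.0433, 0.0445]
tool_rot: [0.001, -3.142, -0.0]
contact_force: [-6.1, 2.9, 14.1]
opening: 0.0601
grip_force: 45.0
```

```bash
python3 -m handwheel '[{"gripper":-1,"offset":[1,0,0],"rotation":[0,0,0]},{"gripper":-1,"offset":[1,0,0],"rotation":[0,0,0]},{"gripper":-1,"offset":[1,0,0],"rotation":[0,0,0]},{"gripper":-1,"offset":[1,0,0],"rotation":[0,0,0]},{"gripper":-1,"offset":[1,0,-30],"rotation":[0,0,0]},{"gripper":-1,"offset":[1,0,-70],"rotation":[0,0,0]},{"gripper":-1,"offset":[1,-40,-90],"rotation":[0,0,0]},{"gripper":-1,"offset":[1,-90,-90],"rotation":[0,0,0]}]'
python3 - <<'E'
from h import *
a=cam("scene");b=cam("top")
cv2.imwrite("pics/f4.png",np.hstack([crop(a,210,190,25,400),crop(b,245,235,25,400)]))
t=np.linspace(0,6.28,100)
for d in(a,b):
    q=np.array([proj(d,(.465+.03*np.cos(s),.042+.03*np.sin(s),.078)) for s in t]); print(q.min(0),q.max(0))
E
```

```text
t: 9.95
tool_pos: [0.465, -0.0478, 0.1351]
tool_rot: [-0.004, 3.136, -0.002]
contact_force: [1.0, 0.2, 0.1]
opening: 0.0855
grip_force: 0.0
[200.66586152 182.94312544] [218.27451463 194.90638709]
[235.27742904 227.29953684] [252.45825707 244.5555601 ]
```

View pics/f4.png

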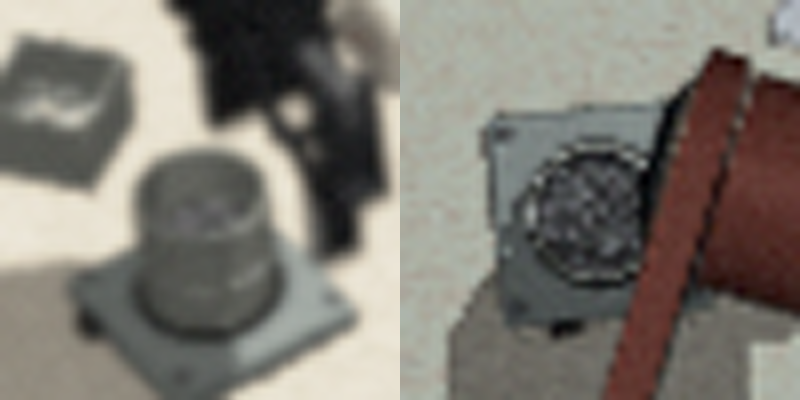

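```bash
python3 -m handwheel '[{"gripper":-1,"offset":[-3,-40,0],"rotation":[0,0,0]},{"gripper":-1,"offset":[-5,-90,0],"rotation":[0,0,0]},{"gripper":-1,"offset":[-9,-140,0],"rotation":[0,0,0]},{"gripper":-1,"offset":[-9,-185,0],"rotation":[0,0,0]},{"gripper":-1,"offset":[-9,-219,10],"rotation":[0,0,0]},{"gripper":-1,"offset":[-9,-219,20],"rotation":[0,0,0]},{"gripper":-1,"offset":[-9,-219,30],"rotation":[0,0,0]},{"gripper":-1,"offset":[-9,-219,30],"rotation":[0,0,0]}]'
python3 - <<'E'
from h import *
a=cam("scene")
print(ctrl.get_obs()["tool_pos"])
E
```

```text
t: 11.05
tool_pos: [0.4717, -0.2641, 0.1008]
tool_rot: [0.003, -3.139, -0.003]
contact_force: [-1.5, -0.8, 0.4]
opening: 0.0856
grip_force: 0.0
[ 0.47220571 -0.26445704  0.10167687]
```

```bash
python3 -m handwheel '[{"gripper":-1,"offset":[0,0,30],"rotation":[0,0,0]},{"gripper":-1,"offset":[0,0,60],"rotation":[0,0,0]},{"gripper":-1,"offset":[0,0,80],"rotation":[0,0,0]},{"gripper":-1,"offset":[0,0,97],"rotation":[0,0,0]},{"gripper":-1,"offset":[0,0,97],"rotation":[0,0,0]},{"gripper":-1,"offset":[0,0,97],"rotation":[0,0,0]},{"gripper":-1,"offset":[0,0,97],"rotation":[0,0,0]},{"gripper":-1,"offset":[0,0,97],"rotation":[0,0,0]}]'
```

```text
t: 12.1
tool_pos: [0.4729, -0.2663, 0.0063]
tool_rot: [-0.0, 3.14, -0.001]
contact_force: [0.8, 0.5, 0.6]
opening: 0.0854
grip_force: 0.0
```

Good; close, nudging 1 mm in x and 2 mm up, then lift.

```bash
python3 -m handwheel '[{"gripper":-1,"offset":[-1,0,-2],"rotation":[0,0,0]},{"gripper":1,"offset":[-1,0,-2],"rotation":[0,0,0]},{"gripper":1,"offset":[-1,0,-2],"rotation":[0,0,0]},{"gripper":1,"offset":[-1,0,-2],"rotation":[0,0,0]},{"gripper":1,"offset":[-1,0,-2],"rotation":[0,0,0]},{"gripper":1,"offset":[-1,0,-2],"rotation":[0,0,0]},{"gripper":1,"offset":[-1,0,-2],"rotation":[0,0,0]},{"gripper":1,"offset":[-1,0,-2],"rotation":[0,0,0]}]' 40
python3 -m handwheel '[{"gripper":1,"offset":[0,0,-30],"rotation":[0,0,0]},{"gripper":1,"offset":[0,0,-70],"rotation":[0,0,0]},{"gripper":1,"offset":[0,0,-110],"rotation":[0,0,0]},{"gripper":1,"offset":[0,0,-140],"rotation":[0,0,0]},{"gripper":1,"offset":[3,50,-140],"rotation":[0,0,0]},{"gripper":1,"offset":[6,100,-140],"rotation":[0,0,0]},{"gripper":1,"offset":[8,150,-140],"rotation":[0,0,0]},{"gripper":1,"offset":[8,190,-140],"rotation":[0,0,0]}]'
```

```text
t: 13.1
tool_pos: [0.4738, -0.2662, 0.0079]
tool_rot: [-0.0, 3.141, -0.001]
contact_force: [1.1, -0.1, 5.6]
opening: 0.0581
grip_force: 44.8
t: 14.1
tool_pos: [0.4638, -0.0739, 0.1457]
tool_rot: [0.001, -3.139, -0.001]
contact_force: [1.4, -0.0, -1.7]
opening: 0.0579
grip_force: 44.6
```

```bash
python3 -m handwheel '[{"gripper":1,"offset":[0,40,0],"rotation":[0,0,0]},{"gripper":1,"offset":[0,75,0],"rotation":[0,0,0]},{"gripper":1,"offset":[0,100,0],"rotation":[0,0,0]},{"gripper":1,"offset":[0,118,0],"rotation":[0,0,0]},{"gripper":1,"offset":[0,118,0],"rotation":[0,0,0]},{"gripper":1,"offset":[0,118,0],"rotation":[0,0,0]},{"gripper":1,"offset":[0,118,0],"rotation":[0,0,0]},{"gripper":1,"offset":[0,118,0],"rotation":[0,0,0]}]'
python3 - <<'E'
from h import *
a=cam("scene");b=cam("top")
cv2.imwrite("pics/f5.png",crop(a,210,180,25,600))
o=ctrl.get_obs();p=o["tool_pos"];print(p,o["opening"])
t=np.linspace(0,6.28,100)
for z,r in((p[2]-.008,.022),(p[2]+.034,.03),(p[2],.03)):
    q=np.array([proj(a,(p[0]+r*np.cos(s),p[1]+r*np.sin(s),z)) for s in t]); print(z,((q.min(0)-[184.5,154.5])*12),((q.max(0)-[184.5,154.5])*12))
E
```

```text
t: 15.1
tool_pos: [0.4653, 0.0415, 0.1474]
tool_rot: [-0.001, -3.141, 0.0]
contact_force: [-0.2, -0.3, -1.0]
opening: 0.058
grip_force: 44.6
[0.46538291 0.04169722 0.14743886] 0.0578535201608341
0.1394388593313541 [203.41572826 197.43687278] [363.1422644  302.08137939]
0.18143885933135412 [158.92061063  62.08174185] [381.43762469 203.98853925]
0.14743885933135412 [171.42013515 157.04620577] [390.12322583 299.62148504]
```

View pics/f5.png

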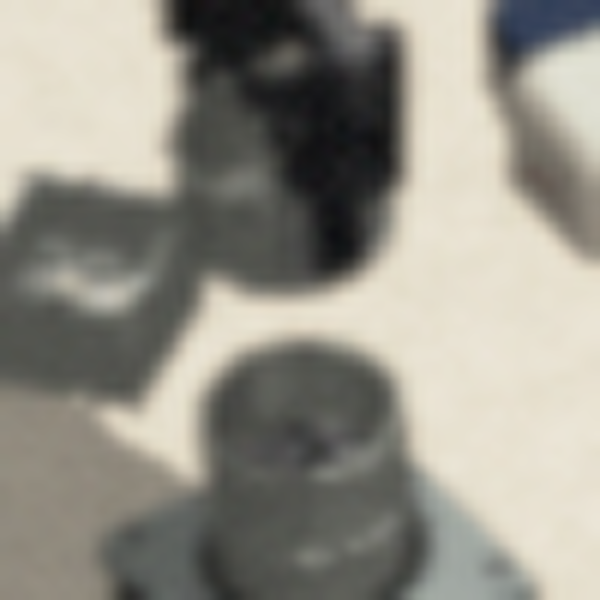

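```bash
python3 -m handwheel '[{"gripper":1,"offset":[0,0,20],"rotation":[0,0,0]},{"gripper":1,"offset":[0,0,40],"rotation":[0,0,0]},{"gripper":1,"offset":[0,0,52],"rotation":[0,0,0]},{"gripper":1,"offset":[0,0,57],"rotation":[0,0,0]},{"gripper":1,"offset":[0,0,61],"rotation":[0,0,0]},{"gripper":1,"offset":[0,0,64],"rotation":[0,0,0]},{"gripper":1,"offset":[0,0,67],"rotation":[0,0,0]},{"gripper":1,"offset":[0,0,67],"rotation":[0,0,0]}]'
```

```text
t: 16.2
tool_pos: [0.4653, 0.0421, 0.0804]
tool_rot: [0.0, -3.141, 0.0]
contact_force: [-0.2, -0.7, -2.0]
opening: 0.0581
grip_force: 44.6
```

```bash
python3 -m handwheel '[{"gripper":1,"offset":[0,0,1],"rotation":[0,0,0]},{"gripper":1,"offset":[0,0,2],"rotation":[0,0,0]},{"gripper":1,"offset":[0,0,3],"rotation":[0,0,0]},{"gripper":1,"offset":[0,0,3],"rotation":[0,0,0]},{"gripper":1,"offset":[0,0,3],"rotation":[0,0,0]},{"gripper":1,"offset":[0,0,3],"rotation":[0,0,0]},{"gripper":1,"offset":[0,0,3],"rotation":[0,0,0]},{"gripper":1,"offset":[0,0,3],"rotation":[0,0,0]}]'
```

```text
t: 17.2
tool_pos: [0.4655, 0.0422, 0.0778]
tool_rot: [-0.0, 3.141, 0.0]
contact_force: [-3.2, 1.5, 6.0]
opening: 0.0581
grip_force: 45.2
```

```bash
python3 -m handwheel '[{"gripper":-1,"offset":[0,0,0],"rotation":[0,0,0]},{"gripper":-1,"offset":[0,0,0],"rotation":[0,0,0]},{"gripper":-1,"offset":[0,0,0],"rotation":[0,0,0]},{"gripper":-1,"offset":[0,0,0],"rotation":[0,0,0]},{"gripper":-1,"offset":[0,0,-30],"rotation":[0,0,0]},{"gripper":-1,"offset":[0,0,-80],"rotation":[0,0,0]},{"gripper":-1,"offset":[10,15,-115],"rotation":[0,0,0]},{"gripper":-1,"offset":[25,65,-125],"rotation":[0,0,0]}]'
python3 -m handwheel '[{"gripper":-1,"offset":[10,45,0],"rotation":[0,0,0]},{"gripper":-1,"offset":[15,95,0],"rotation":[0,0,0]},{"gripper":-1,"offset":[15,145,10],"rotation":[0,0,0]},{"gripper":-1,"offset":[15,190,20],"rotation":[0,0,0]},{"gripper":-1,"offset":[16,225,40],"rotation":[0,0,0]},{"gripper":-1,"offset":[16,242,60],"rotation":[0,0,0]},{"gripper":-1,"offset":[16,242,80],"rotation":[0,0,0]},{"gripper":-1,"offset":[16,242,80],"rotation":[0,0,0]}]'
python3 - <<'E'
from h import *
a=cam("scene");b=cam("top")
cv2.imwrite("pics/f6.png",np.hstack([crop(a,185,180,40,480),crop(b,245,235,25,320)[:, :] if 0 else cv2.resize(crop(b,245,235,25,320),(320,480))]))
o=ctrl.get_obs();p=o["tool_pos"];print(p,o["opening"])
t=np.linspace(0,6.28,100)
q=np.array([proj(a,(.465+.03*np.cos(s),.042+.03*np.sin(s),.112)) for s in t]); print((q.min(0)-[144.5,139.5])*6,(q.max(0)-[144.5,139.5])*6)
E
```

```text
t: 18.2
tool_pos: [0.4421, 0.1067, 0.206]
tool_rot: [0.006, 3.135, 0.0]
contact_force: [1.0, 0.3, -1.3]
opening: 0.0851
grip_force: 0.0
t: 19.2
tool_pos: [0.423, 0.3476, 0.12]
tool_rot: [-0.0, -3.138, 0.004]
contact_force: [-0.8, 0.7, 0.3]
opening: 0.0852
grip_force: 0.0
[0.42457457 0.34836562 0.12264156] 0.08550732006199294
[331.14772271 216.28500086] [438.5787104  287.85052727]
```

View pics/f6.png

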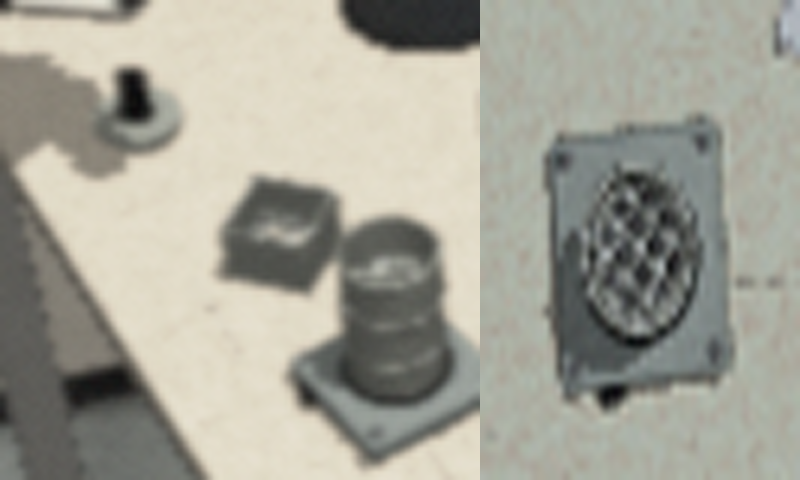

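```bash
python3 -m handwheel '[{"gripper":-1,"offset":[0,0,30],"rotation":[0,0,0]},{"gripper":-1,"offset":[0,0,60],"rotation":[0,0,0]},{"gripper":-1,"offset":[0,0,85],"rotation":[0,0,0]},{"gripper":-1,"offset":[0,0,102],"rotation":[0,0,0]},{"gripper":-1,"offset":[0,0,102],"rotation":[0,0,0]},{"gripper":-1,"offset":[0,0,102],"rotation":[0,0,0]},{"gripper":-1,"offset":[0,0,102],"rotation":[0,0,0]},{"gripper":-1,"offset":[0,0,102],"rotation":[0,0,0]}]'
```

```text
t: 20.3
tool_pos: [0.4248, 0.3495, 0.0214]
tool_rot: [-0.0, 3.14, 0.001]
contact_force: [-0.3, -0.4, -0.5]
opening: 0.0852
grip_force: 0.0
```

```bash
python3 -m handwheel '[{"gripper":1,"offset":[0,0,0],"rotation":[0,0,0]},{"gripper":1,"offset":[0,0,0],"rotation":[0,0,0]},{"gripper":1,"offset":[0,0,0],"rotation":[0,0,0]},{"gripper":1,"offset":[0,0,0],"rotation":[0,0,0]},{"gripper":1,"offset":[0,0,0],"rotation":[0,0,0]},{"gripper":1,"offset":[0,0,0],"rotation":[0,0,0]},{"gripper":1,"offset":[0,0,0],"rotation":[0,0,0]},{"gripper":1,"offset":[0,0,0],"rotation":[0,0,0]}]' 40
```

```text
t: 21.3
tool_pos: [0.4245, 0.3492, 0.0207]
tool_rot: [-0.0, 3.141, 0.0]
contact_force: [-0.2, -0.8, 1.9]
opening: 0.0205
grip_force: 39.3
```

```bash
python3 -m handwheel '[{"gripper":1,"offset":[0,0,-30],"rotation":[0,0,0]},{"gripper":1,"offset":[0,0,-70],"rotation":[0,0,0]},{"gripper":1,"offset":[0,0,-120],"rotation":[0,0,0]},{"gripper":1,"offset":[0,-30,-160],"rotation":[0,0,0]},{"gripper":1,"offset":[-5,-80,-165],"rotation":[0,0,0]},{"gripper":1,"offset":[-10,-130,-165],"rotation":[0,0,0]},{"gripper":1,"offset":[-18,-180,-165],"rotation":[0,0,0]},{"gripper":1,"offset":[-25,-225,-165],"rotation":[0,0,0]}]'
python3 -m handwheel '[{"gripper":1,"offset":[-5,-35,0],"rotation":[0,0,0]},{"gripper":1,"offset":[-10,-65,0],"rotation":[0,0,0]},{"gripper":1,"offset":[-15,-82,0],"rotation":[0,0,0]},{"gripper":1,"offset":[-16,-82,0],"rotation":[0,0,0]},{"gripper":1,"offset":[-16,-82,0],"rotation":[0,0,0]},{"gripper":1,"offset":[-16,-82,0],"rotation":[0,0,0]},{"gripper":1,"offset":[-16,-82,0],"rotation":[0,0,0]},{"gripper":1,"offset":[-16,-82,0],"rotation":[0,0,0]}]'
python3 - <<'E'
from h import *
a=cam("scene")
cv2.imwrite("pics/f7.png",crop(a,210,175,30,540))
o=ctrl.get_obs();p=o["tool_pos"];print(p,o["opening"])
t=np.linspace(0,6.28,100)
for c in((.465,.042,.112),(p[0],p[1],p[2]-.0207+.008)):
  q=np.array([proj(a,(c[0]+.03*np.cos(s),c[1]+.03*np.sin(s),c[2])) for s in t]); print((q.min(0)-[179.5,144.5])*9,(q.max(0)-[179.5,144.5])*9)
E
```

```text
t: 22.3
tool_pos: [0.4488, 0.1224, 0.1847]
tool_rot: [0.0, -3.141, 0.0]
contact_force: [0.9, -0.2, -0.4]
opening: 0.0203
grip_force: 39.4
t: 23.3
tool_pos: [0.4653, 0.0424, 0.1855]
tool_rot: [-0.001, 3.142, 0.0]
contact_force: [-0.8, 0.7, -0.4]
opening: 0.0205
grip_force: 39.4
[0.46532596 0.04235351 0.18547976] 0.020139430731155004
[181.72158406 279.42750129] [342.86806561 386.77579091]
[165.69300655 154.01673398] [331.7970743  260.52165826]
```

View pics/f7.png

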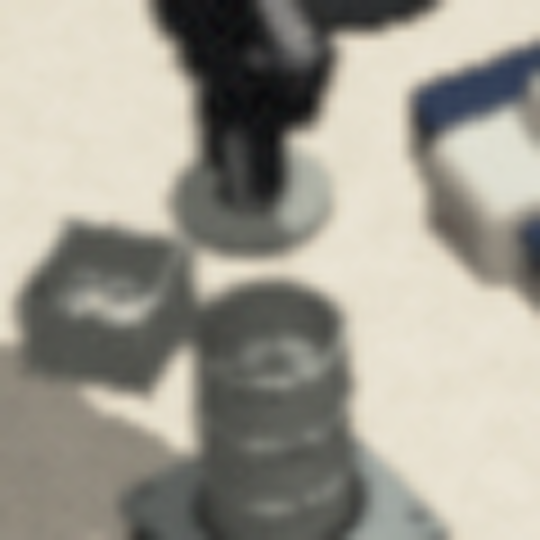

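```bash
python3 -m handwheel '[{"gripper":1,"offset":[-1,0,20],"rotation":[0,0,0]},{"gripper":1,"offset":[-1,0,36],"rotation":[0,0,0]},{"gripper":1,"offset":[-1,0,45],"rotation":[0,0,0]},{"gripper":1,"offset":[-1,0,50],"rotation":[0,0,0]},{"gripper":1,"offset":[-1,0,53],"rotation":[0,0,0]},{"gripper":1,"offset":[-1,0,56],"rotation":[0,0,0]},{"gripper":1,"offset":[-1,0,58],"rotation":[0,0,0]},{"gripper":1,"offset":[-1,0,58],"rotation":[0,0,0]}]'
```

```text
t: 24.35
tool_pos: [0.4664, 0.0421, 0.1275]
tool_rot: [-0.0, 3.142, -0.0]
contact_force: [0.3, -0.4, -0.7]
opening: 0.0207
grip_force: 39.4
```

```bash
python3 -m handwheel '[{"gripper":1,"offset":[0,0,1],"rotation":[0,0,0]},{"gripper":1,"offset":[0,0,2],"rotation":[0,0,0]},{"gripper":1,"offset":[0,0,3],"rotation":[0,0,0]},{"gripper":1,"offset":[0,0,3],"rotation":[0,0,0]},{"gripper":1,"offset":[0,0,3],"rotation":[0,0,0]},{"gripper":1,"offset":[0,0,3],"rotation":[0,0,0]},{"gripper":1,"offset":[0,0,3],"rotation":[0,0,0]},{"gripper":1,"offset":[0,0,3],"rotation":[0,0,0]}]'
```

```text
t: 25.35
tool_pos: [0.4665, 0.0421, 0.1246]
tool_rot: [-0.0, 3.141, -0.0]
contact_force: [0.3, 1.1, 0.5]
opening: 0.0205
grip_force: 39.5
```

```bash
python3 -m handwheel '[{"gripper":1,"offset":[0,0,1],"rotation":[0,0,0]},{"gripper":1,"offset":[0,0,1],"rotation":[0,0,0]},{"gripper":-1,"offset":[0,0,0],"rotation":[0,0,0]},{"gripper":-1,"offset":[0,0,0],"rotation":[0,0,0]},{"gripper":-1,"offset":[0,0,0],"rotation":[0,0,0]},{"gripper":-1,"offset":[0,0,-20],"rotation":[0,0,0]},{"gripper":-1,"offset":[0,0,-60],"rotation":[0,0,0]},{"gripper":-1,"offset":[0,0,-85],"rotation":[0,0,0]}]'
python3 -m handwheel '[{"gripper":-1,"offset":[10,40,0],"rotation":[0,0,0.15]},{"gripper":-1,"offset":[13,90,0],"rotation":[0,0,0.3]},{"gripper":-1,"offset":[14,130,0],"rotation":[0,0,0.45]},{"gripper":-1,"offset":[14,140,10],"rotation":[0,0,0.6]},{"gripper":-1,"offset":[14,140,20],"rotation":[0,0,0.75]},{"gripper":-1,"offset":[14,140,30],"rotation":[0,0,0.79]},{"gripper":-1,"offset":[14,140,40],"rotation":[0,0,0.79]},{"gripper":-1,"offset":[14,140,50],"rotation":[0,0,0.79]}]'
python3 - <<'E'
from h import *
a=cam("scene")
cv2.imwrite("pics/f8.png",crop(a,200,175,35,560))
o=ctrl.get_obs();p=o["tool_pos"];print(p,R.from_rotvec(o["tool_rot"]).as_matrix().round(3))
t=np.linspace(0,6.28,100)
q=np.array([proj(a,(.466+.03*np.cos(s),.042+.03*np.sin(s),.118)) for s in t]); print((q.min(0)-[164.5,139.5])*8,(q.max(0)-[164.5,139.5])*8)
E
```

```text
t: 26.35
tool_pos: [0.4668, 0.042, 0.2112]
tool_rot: [-0.0, 3.14, -0.0]
contact_force: [1.0, 0.1, 0.3]
opening: 0.0854
grip_force: 0.0
t: 27.35
tool_pos: [0.4523, 0.182, 0.1588]
tool_rot: [-1.208, -2.9, 0.0]
contact_force: [-0.1, 0.8, 0.3]
opening: 0.0855
grip_force: 0.0
[0.45139414 0.18176452 0.15718115] [[-0.704  0.71  -0.003]
 [ 0.71   0.704 -0.001]
 [ 0.001 -0.002 -1.   ]]
[282.30007063 276.93704059] [425.92319698 372.24804213]
```

View pics/f8.png

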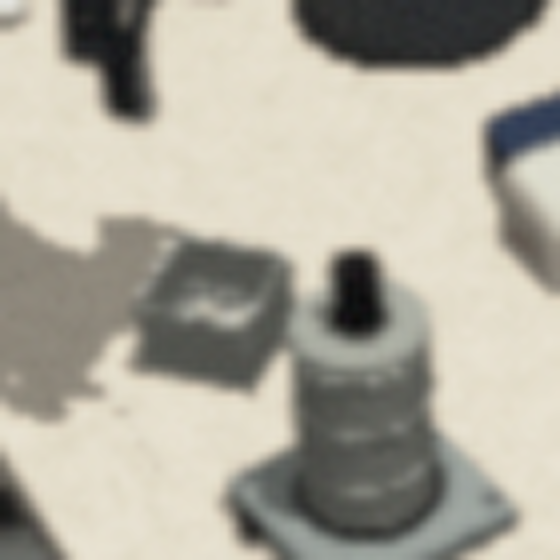

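```bash
python3 -m handwheel '[{"gripper":-1,"offset":[0,0,30],"rotation":[0,0,0]},{"gripper":-1,"offset":[0,0,65],"rotation":[0,0,0]},{"gripper":-1,"offset":[0,0,95],"rotation":[0,0,0]},{"gripper":-1,"offset":[0,0,120],"rotation":[0,0,0]},{"gripper":-1,"offset":[0,0,135],"rotation":[0,0,0]},{"gripper":-1,"offset":[0,0,147],"rotation":[0,0,0]},{"gripper":-1,"offset":[0,0,147],"rotation":[0,0,0]},{"gripper":-1,"offset":[0,0,147],"rotation":[0,0,0]}]'
```

```text
t: 28.4
tool_pos: [0.4531, 0.1822, 0.0133]
tool_rot: [1.208, 2.899, 0.001]
contact_force: [-0.7, -0.1, 0.2]
opening: 0.0855
grip_force: 0.0
```

```bash
python3 -m handwheel '[{"gripper":1,"offset":[0,0,0],"rotation":[0,0,0]},{"gripper":1,"offset":[0,0,0],"rotation":[0,0,0]},{"gripper":1,"offset":[0,0,0],"rotation":[0,0,0]},{"gripper":1,"offset":[0,0,0],"rotation":[0,0,0]},{"gripper":1,"offset":[0,0,0],"rotation":[0,0,0]},{"gripper":1,"offset":[0,0,0],"rotation":[0,0,0]},{"gripper":1,"offset":[0,0,0],"rotation":[0,0,0]},{"gripper":1,"offset":[0,0,0],"rotation":[0,0,0]}]' 40
```

```text
t: 29.4
tool_pos: [0.4535, 0.1824, 0.0137]
tool_rot: [1.208, 2.898, 0.002]
contact_force: [-1.1, 0.2, 6.6]
opening: 0.0552
grip_force: 43.2
```

```bash
python3 -m handwheel '[{"gripper":1,"offset":[0,0,-30],"rotation":[0,0,0]},{"gripper":1,"offset":[0,0,-80],"rotation":[0,0,0]},{"gripper":1,"offset":[0,0,-130],"rotation":[0,0,0]},{"gripper":1,"offset":[0,0,-180],"rotation":[0,0,0]},{"gripper":1,"offset":[0,0,-216],"rotation":[0,0,0]},{"gripper":1,"offset":[-20,-30,-220],"rotation":[0,0,0]},{"gripper":1,"offset":[-45,-65,-220],"rotation":[0,0,0]},{"gripper":1,"offset":[-75,-108,-220],"rotation":[0,0,0]}]'
python3 -m handwheel '[{"gripper":1,"offset":[-30,-44,0],"rotation":[0,0,0]},{"gripper":1,"offset":[-75,-40,0],"rotation":[0,0,0]},{"gripper":1,"offset":[-120,-25,0],"rotation":[0,0,0]},{"gripper":1,"offset":[-165,-5,0],"rotation":[0,0,0]},{"gripper":1,"offset":[-200,5,20],"rotation":[0,0,0]},{"gripper":1,"offset":[-212,11,50],"rotation":[0,0,0]},{"gripper":1,"offset":[-212,11,90],"rotation":[0,0,0]},{"gripper":1,"offset":[-212,11,130],"rotation":[0,0,0]}]'
python3 - <<'E'
from h import *
a=cam("scene"); cam("scene")
o=ctrl.get_obs();p=o["tool_pos"];print(p,o["opening"],p-[.587,-.0895,.0167])
E
```

```text
t: 30.4
tool_pos: [0.4276, 0.0519, 0.2317]
tool_rot: [-1.206, -2.9, 0.001]
contact_force: [0.3, -0.4, -1.5]
opening: 0.0555
grip_force: 43.1
t: 31.4
tool_pos: [0.5849, -0.09, 0.1002]
tool_rot: [-1.208, -2.898, 0.001]
contact_force: [0.3, 0.1, -2.2]
opening: 0.0552
grip_force: 43.4
[ 0.58062789 -0.08873564  0.09549904] 0.055429864626637675 [-0.00637211  0.00076436  0.07879904]
```

```bash
python3 -m handwheel '[{"gripper":1,"offset":[0,0,25],"rotation":[0,0,0]},{"gripper":1,"offset":[0,0,45],"rotation":[0,0,0]},{"gripper":1,"offset":[0,0,60],"rotation":[0,0,0]},{"gripper":1,"offset":[0,0,70],"rotation":[0,0,0]},{"gripper":1,"offset":[0,0,77],"rotation":[0,0,0]},{"gripper":1,"offset":[0,0,82],"rotation":[0,0,0]},{"gripper":1,"offset":[0,0,82],"rotation":[0,0,0]},{"gripper":1,"offset":[0,0,82],"rotation":[0,0,0]}]'
```

```text
t: 32.5
tool_pos: [0.5858, -0.0901, 0.0209]
tool_rot: [1.208, 2.899, 0.0]
contact_force: [-0.3, 0.5, -0.6]
opening: 0.0553
grip_force: 43.4
```

Lower 4.5 mm more, release and rise.

```bash
python3 -m handwheel '[{"gripper":1,"offset":[0,0,2],"rotation":[0,0,0]},{"gripper":1,"offset":[0,0,3.5],"rotation":[0,0,0]},{"gripper":1,"offset":[0,0,4.5],"rotation":[0,0,0]},{"gripper":1,"offset":[0,0,4.5],"rotation":[0,0,0]},{"gripper":1,"offset":[0,0,4.5],"rotation":[0,0,0]},{"gripper":1,"offset":[0,0,4.5],"rotation":[0,0,0]},{"gripper":1,"offset":[0,0,4.5],"rotation":[0,0,0]},{"gripper":1,"offset":[0,0,4.5],"rotation":[0,0,0]}]'
python3 -m handwheel '[{"gripper":-1,"offset":[0,0,0],"rotation":[0,0,0]},{"gripper":-1,"offset":[0,0,0],"rotation":[0,0,0]},{"gripper":-1,"offset":[0,0,0],"rotation":[0,0,0]},{"gripper":-1,"offset":[0,0,0],"rotation":[0,0,0]},{"gripper":-1,"offset":[0,0,-30],"rotation":[0,0,0]},{"gripper":-1,"offset":[0,0,-80],"rotation":[0,0,0]},{"gripper":-1,"offset":[-20,-20,-130],"rotation":[0,0,0]},{"gripper":-1,"offset":[-60,-60,-160],"rotation":[0,0,0]}]'
python3 -m handwheel '[{"gripper":-1,"offset":[-20,-20,0],"rotation":[0,0,0]},{"gripper":-1,"offset":[-40,-40,0],"rotation":[0,0,0]},{"gripper":-1,"offset":[-60,-60,0],"rotation":[0,0,0]},{"gripper":-1,"offset":[-60,-60,0],"rotation":[0,0,0]},{"gripper":-1,"offset":[-60,-60,0],"rotation":[0,0,0]},{"gripper":-1,"offset":[-60,-60,0],"rotation":[0,0,0]},{"gripper":-1,"offset":[-60,-60,0],"rotation":[0,0,0]},{"gripper":-1,"offset":[-60,-60,0],"rotation":[0,0,0]}]'
python3 - <<'E'
from h import *
a=cam("scene");b=cam("top")
cv2.imwrite("pics/f9.png",np.hstack([crop(a,240,205,55,400),crop(b,265,220,45,400)]))
E
```

```text
t: 33.5
tool_pos: [0.5856, -0.0901, 0.0168]
tool_rot: [-1.208, -2.9, 0.0]
contact_force: [-2.9, 0.7, 5.3]
opening: 0.0556
grip_force: 44.0
t: 34.5
tool_pos: [0.5865, -0.1734, 0.1789]
tool_rot: [1.202, 2.898, 0.001]
contact_force: [1.1, -0.2, 1.0]
opening: 0.0852
grip_force: 0.0
t: 35.5
tool_pos: [0.5848, -0.2579, 0.1753]
tool_rot: [1.208, 2.9, 0.0]
contact_force: [-0.5, 0.5, 0.8]
opening: 0.0856
grip_force: 0.0
```

View pics/f9.png

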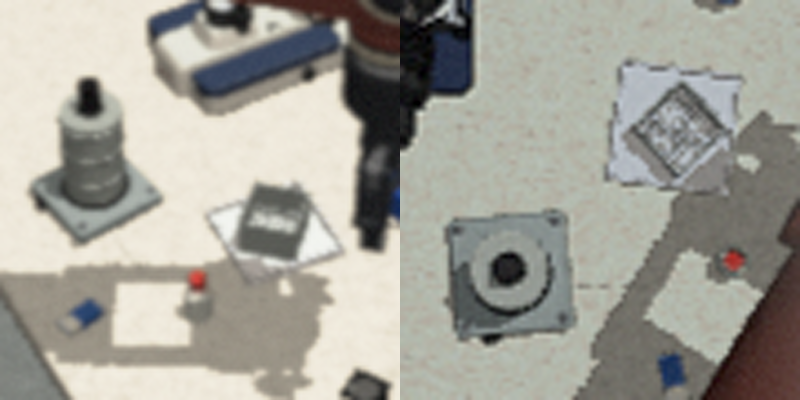

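The stack stands straight and complete on the pan (scene crop at 95,150), and the square sieve sits flat in the tray (275,220). The bottle and eraser are where they were, and the arm is clear.

```bash
python3 -c "
from station import ctrl
print(ctrl.finish_job())"
```

```text
the job is handed in; nothing more can be done
None
```

I built the stack on the receiving pan in order (fine sieve, coarse sieve, lid), set the square sieve flat in the tray, and handed the job in at about 36 s; the final pictures show everything seated and the bottle and eraser in place, I did not check the tally counter at the end, and no verdict came back.

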